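Change over the bottle on the flush balance pan

ROBOT

A 6-joint arm with a two-finger parallel gripper is mounted at the origin on a cart in front of the work surface, level with it; the furniture and walls round the work are solid. World frame = base frame: x ahead of the robot, y to its left, z up, the work surface at z = 0. Lengths are in m, angles in degrees, forces in N, time in s.
With the tool pointing down it reaches from about 0.4 to 0.825 m from the base axis. Payload 7 kg.
Tool frame: the origin (TCP) lies between the finger pads; the fingertips stand 22 mm ahead of it and the grasp point (between the pads) lies 3 mm ahead of it; z points along the fingers, y is the line along which they close (so a half turn about z gives the same grasp; the last joint's range is limited). The gripper opens to 88 mm and grips with 3 to 60 N. Pads are 19 mm wide; open, the fingers measure 130 mm over their backs; the gripper's body (78 mm by 193 mm) begins 47 mm behind the grasp point.
Start: joints at [81.194, 20.546, 0.682, 0, -70.136, -16.507], TCP at [0.289, 0.61, 0.249] pointing down, gripper open.
Joint ranges: [-176.03, 176.03], [-82.01, 121.73], [-58.28, 71.71], [-173.87, 95.51], [-174.79, -0.11], [-173.66, 173.66]. Speed limits (degrees/s): [136.94, 136.94, 172.46, 180, 180, 180].

INTERFACE

Orientations are given as [roll, pitch, yaw] about the fixed x, y, z axes, in that order (R = Rz(yaw) Ry(pitch) Rx(roll)).
In Python, from plant import r, vision gives the robot as it stands.
- The arm moves only by the shell command python3 -m pendant 'ROWS' [FORCE]. ROWS is JSON, a list that holds one entry, the list of rows, each a list of 7 numbers: the shift along the tool's x, y, z scaled (see below), then the turn, a rotation vector about the tool's x, y, z scaled (see below), then the opening, from -1 (shut) to 1 (fully open). In form: [[[x, y, z, wx, wy, wz, fingers], ...]]. A call has exactly 8 rows; each row shifts and turns the commanded pose from where the row before left it, along the tool's axes as they then stand; what a row does not reach is not made up. The controller multiplies each number of a shift by 20 mm and each number of a turn by 4 degrees. A row lasts 1/10 s, in which the tool goes at most 50 mm and 8.59 degrees, less where a joint would pass 70% of its speed; a pose out of reach is approached as far as the arm can. A call with a number of a shift or a turn outside -1 to 1 is refused whole. A call with a gripper value outside its range is refused whole. The fingers move at their own pace and stop on an object; FORCE is the grip in N (left out, the last holds). Time passes only in rows, so rows that do not move let the fingers close, or fill a call up. It gives the time, the measured TCP pose, the force, the opening and the grip force at its end, in the units of the state.
- r.get_state(): the state, without advancing time (a new reading comes with each control period).
- vision.capture(name): name is "scene" or "top" or "wrist"; returns a dict with "frame" (420x560x3 uint8, blue, green, red), "depth" (420x560 float32, m along the optical axis (not along the pixel's ray), 0 where there is no reading), "camera_matrix" (3x3 intrinsics, pixels), "extrinsics" (4x4, takes a point from world to camera coordinates); the wrist camera has in their place "hand_eye" (4x4, takes a point from camera to tool coordinates, whose origin is the TCP and whose axes are the flange's). Camera axes: x right, y up, looking along -z (the intrinsics and any distortion apply to the point x, -y, -z); pixel columns grow to the right and rows downward; lengths in m; the calibration is good to about 2 mm. A picture is of the moment at which its call begins: read the wrist's pose just before it.
- r.close_job(): hands the job in; it is judged then, once.
The state is a dict: "time_s": time; "joints": joint angles; "qd": joint speeds; "joint_torque": joint torques, N m; "tcp_pos": TCP position; "eef_rot": TCP orientation; "contact_force": force on the tool from outside, world axes, zero at the start; "moment": the same for the moment, N m; "gripper_width": finger opening in m; "gripper_force": force on a finger pad.
Only numpy, scipy, OpenCV 4.12 (cv2) and the standard library are available. Lean on these libraries where they do the work, as an engineer would, in place of code of your own. Each camera call takes 0.05 s, during which the arm holds its last target. There are 200 camera calls.

TASK

The emptied conical flask is still standing on the balance pan: take it off and stand it upright anywhere well clear of the pan. Then slide the full amber bottle across the deck onto the bare pan until its base is centred in the ring marked there, leave it standing and let go. Its black cap is not screwed down, so push the bottle low on its body: never lift it, tip it or hold it by the cap, and leave the purple bottle and the blue-capped jar standing where they are.

Things in the scene. Friction and masses are not known exactly. Their poses are not given: they have to be found in the camera images.
- deck: fixed white bottle deck, 280 (x) by 400 mm (y); surface 30 mm above its origin (centre of underside, on the worktop). A 5 mm wide rim stands 5 mm above the surface all round. A 31 mm high, 50 mm wide display is joined to its right (-y) edge at x -0.065 to 0.085. Only the four vessels stand on it. The worktop left of it (+y) is free in world x 0.39 to 0.66 up to y = 0.29
- pan_centre (a point): centre of the top of the unloaded pan, at deck (0.01, -0.12, 0.030): 120 mm square stainless plate, sides parallel to the deck's, let into the deck with a 2.5 mm gap, level with it when empty. A ring of 100 mm diameter and a centre dot are marked on it. The point is fixed to the deck and does not sink
- pan (a joint): how far the sprung pan has sunk, m: 0 empty, about 0.0005 per newton (about 0.003 under the amber bottle, 0.0005 under the flask), stop at 0.008
- amber: full amber reagent bottle with black cap, 186 mm high, about 0.6 kg; body a cylinder of 80 mm diameter up to 141 mm, above it shoulder and cap of 39 mm diameter. Origin: centre of its base; z up
- amber_cap (a point): middle of the amber bottle's cap, 165 mm above its base
- flask: empty conical glass flask, 133 mm high, about 0.11 kg; base 78 mm diameter, tapering to a neck of 37 mm diameter from 64 mm up to 131 mm. Origin: centre of its base; z up
- purple: bystander: slim reagent bottle with pale purple content and red cap, 50 mm diameter, 201 mm high. Origin: centre of its base
- jar: bystander: glass jar with cream-coloured content and blue screw cap, 66 mm diameter, 89 mm high. Origin: centre of its base
Mind the look-alikes: they are no part of the job. What is shaped like the flask but yellow is not meant.

How it is judged:
By the outcome, as a careful person would: the job done as asked, in the order asked, and still so for the second after the job is handed in, with the robot touching nothing.
It also fails if it takes over 67 s, if anything falls off the work surface, if the arm or the gripper's body presses on something with over 40 N, if the wrist force passes 120 N, or if a joint passes its speed limit or range.

## Working session

There is one attempt and no reset: what is moved stays moved. The work goes in short steps, Python scripts to look and compute and a shell command to move; the robot and the scene stay as the last step left them, time stands still between calls to the robot, and variables do not carry over. Pictures are saved under pics/ and viewed, at most 10 in all, crops included, and the job is handed in when it is done.

```bash
mkdir -p pics; cat > h.py <<'E'
import numpy as np, cv2
from plant import r, vision
def cap(n):
    c=vision.capture(n); return c
def world(c,inv=None):
    d=c["depth"]; K=c["camera_matrix"]; v,u=np.mgrid[:d.shape[0],:d.shape[1]]
    p=np.stack([(u-K[0,2])/K[0,0]*d,-(v-K[1,2])/K[1,1]*d,-d,np.ones_like(d)],-1)
    return (p@np.linalg.inv(c["extrinsics"]).T)[...,:3]
E
python3 - <<'E'
from h import *
s=r.get_state(); print(s)
for n in("scene","top"):
    c=cap(n); cv2.imwrite(f"pics/{n}0.png",c["frame"]); np.savez(f"{n}0.npz",w=world(c),d=c["depth"],f=c["frame"]); print([k for k in c],c["camera_matrix"],c["extrinsics"])
E
```

```text
{'time_s': 0.0, 'joints': array([ 8.11928225e+01,  2.05919954e+01,  6.33627330e-01, -2.18901605e-02,
       -7.01363033e+01, -1.65080817e+01]), 'qd': array([-0.01457135, -0.02639536,  0.0568055 ,  0.01419609,  0.06689733,
       -0.09100631]), 'joint_torque': array([ 1.12585494e-03, -5.82714951e+01,  2.93047857e+01,  6.99664369e+00,
        6.93904716e-03, -1.66024356e-04]), 'tcp_pos': array([0.28843307, 0.60976023, 0.24760966]), 'eef_rot': array([ 1.79903383e+02, -7.17396740e-03, -2.53227080e+01]), 'contact_force': array([ 0.24837152, -0.48450077, -0.09608442]), 'moment': array([ 0.00234072, -0.02326376, -0.07316798]), 'gripper_force': 0.0, 'gripper_width': 0.08747820061415071}
['frame', 'depth', 'camera_matrix', 'extrinsics'] [[452.54342842   0.         287.83534875]
 [  0.         452.54342842 207.46842623]
 [  0.           0.           1.        ]] [[ 0.52228089 -0.85277085 -0.00213278 -0.22618923]
 [ 0.59198489  0.36075964  0.72069853 -0.42051973]
 [-0.61382128 -0.37766964  0.69324532 -0.6410343 ]
 [ 0.          0.          0.          1.        ]]
['frame', 'depth', 'camera_matrix', 'extrinsics'] [[424.66439961   0.         275.03091948]
 [  0.         424.66439961 208.96759679]
 [  0.           0.           1.        ]] [[ 0.00886452 -0.99953965  0.02901549  0.01027918]
 [ 0.99485957  0.01174276  0.10058106 -0.53998401]
 [-0.10087548  0.02797474  0.99450568 -0.95065139]
 [ 0.          0.          0.          1.        ]]
```

View pics/scene0.png

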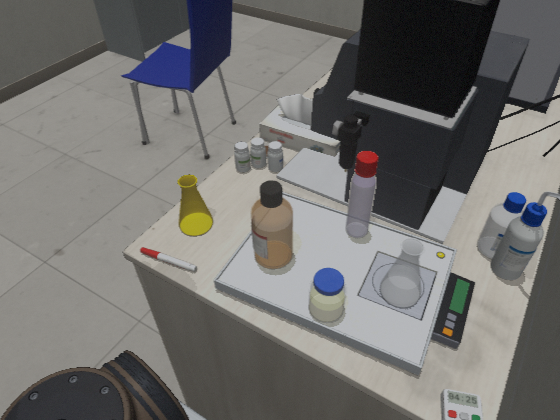

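View pics/top0.png

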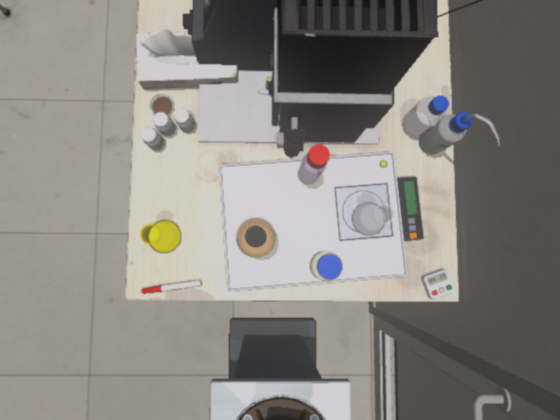

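The scene view shows amber at (272,225), purple (360,195), jar (328,295) and the clear flask on the pan at (402,275). The top view has the deck's corners near (222,166), (392,154), (404,275) and (231,289). The yellow flask at (163,236) is the decoy.

```bash
cat > m.py <<'E'
from h import *
import sys
from scipy.optimize import least_squares
t=np.load("top0.npz"); s=np.load("scene0.npz")
w=t["w"]; m=((w[...,2]>.02)&(w[...,2]<.045)&(w[...,0]>.3)&(w[...,0]<.75)&(abs(w[...,1])<.4)).astype(np.uint8)
m=cv2.morphologyEx(m,cv2.MORPH_OPEN,np.ones((5,5)))
cv2.imwrite("pics/m.png",m*255)
n,l,st,_=cv2.connectedComponentsWithStats(m); k=1+np.argmax(st[1:,4]); 
pts=w[l==k][:,:2].astype(np.float32); 
print("deck rect",cv2.minAreaRect(pts), "median z",np.median(w[l==k][:,2]))
def fit(p,R):
    f=lambda c:np.hypot(p[:,0]-c[0],p[:,1]-c[1])-R
    q=least_squares(f,p.mean(0)+[.02,0],loss="soft_l1",f_scale=.002); return q.x.round(4),np.abs(f(q.x)).mean().round(4),len(p)
boxes={"amber":(225,180,320,275,.04),"purple":(335,150,385,240,.025),"jar":(305,265,350,325,.033),"flask":(375,235,430,310,.0185)}
for nm,(a,b,c,d,R) in boxes.items():
    p=s["w"][b:d,a:c].reshape(-1,3); z=p[:,2]; zl=dict(amber=(.05,.15),purple=(.05,.15),jar=(.045,.09),flask=(.10,.155))[nm]
    q=p[(z>zl[0])&(z<zl[1])][:,:2]; 
    if len(q)>5: print(nm,fit(q,R),q.mean(0),z.max())
tb={"amber":(243,225,268,250),"purple":(308,146,328,166),"jar":(318,256,342,278),"flask":(350,195,388,236)}
for nm,(a,b,c,d) in tb.items():
    p=w[b:d,a:c].reshape(-1,3); z=p[:,2]; q=p[z>np.percentile(z,98)-.006]; mn,mx=q.min(0),q.max(0); print("top",nm,((mn+mx)/2).round(4),(mx-mn).round(4),len(q))
E
python3 m.py
```

```text
deck rect ((0.5197275876998901, -0.09537851810455322), (0.2908673882484436, 0.4602048099040985), 5.225809097290039) median z 0.02923501871323142
amber (array([0.4718, 0.0604]), np.float64(0.0021), 1426) [0.44518554 0.04062555] 0.746979568131127
purple (array([ 0.6266, -0.0566]), np.float64(0.0232), 1356) [ 0.64145361 -0.05649241] 0.746979568131127
jar (array([ 0.4146, -0.0929]), np.float64(0.0005), 522) [ 0.39029417 -0.10348451] 0.746979568131127
flask (array([ 0.5192, -0.1959]), np.float64(0.0024), 751) [ 0.51264666 -0.1971387 ] 0.746979568131127
top amber [0.4659 0.0568 0.6058] [0.0495 0.0389 0.7873] 357
top purple [ 0.5397 -0.0154  0.6132] [0.197  0.1173 0.7725] 311
top jar [ 0.416  -0.0381  0.5575] [0.0504 0.1626 0.884 ] 451
top flask [ 0.4911 -0.0813  0.5773] [0.0998 0.2489 0.8443] 100
```

```bash
cat > m2.py <<'E'
from h import *
from scipy.optimize import minimize
from scipy.ndimage import map_coordinates
import sys
C={n:cap(n) for n in("scene","top")}
def proj(c,P):
    q=P@c["extrinsics"][:3,:3].T+c["extrinsics"][:3,3]; K=c["camera_matrix"]
    return np.stack([K[0,0]*q[:,0]/-q[:,2]+K[0,2],-K[1,1]*q[:,1]/-q[:,2]+K[1,2]],1)
def rect(a,b,x,y,z,n=150):
    t=np.linspace(-1,1,n); o=np.ones(n)
    p=np.r_[np.c_[t*a,o*b],np.c_[t*a,-o*b],np.c_[o*a,t*b],np.c_[-o*a,t*b]]+[x,y]; return np.c_[p,np.full(len(p),z)]
def circ(R,x,y,z):
    t=np.linspace(0,2*np.pi,200); return np.c_[x+R*np.cos(t),y+R*np.sin(t),0*t+z]
M=np.r_[rect(.14,.2,0,0,.035),rect(.06,.06,.01,-.12,.03),circ(.05,.01,-.12,.03)]
def place(q,P=M):
    c,s=np.cos(q[2]),np.sin(q[2]); return np.c_[P[:,0]*c-P[:,1]*s+q[0],P[:,0]*s+P[:,1]*c+q[1],P[:,2]]
D={n:cv2.distanceTransform(255-cv2.Canny(cv2.cvtColor(c["frame"],cv2.COLOR_BGR2GRAY),40,100),cv2.DIST_L2,5) for n,c in C.items()}
def cost(q,ns=("scene","top")):
    return sum(np.minimum(map_coordinates(D[n],proj(C[n],place(q))[:,::-1].T,order=1,mode="nearest"),6).mean() for n in ns)
def deck():
    g=min(((x,y,a) for x in np.arange(.49,.55,.005) for y in np.arange(-.10,-.04,.005) for a in np.radians([-6.5,-5,-4,4,5,6.5])),key=cost)
    for ns in(("scene","top"),("scene",),("top",)):
        o=minimize(lambda q:cost(q,ns),g,method="Nelder-Mead",options=dict(initial_simplex=np.array(g)+np.r_[np.zeros((1,3)),np.diag([.004,.004,.01])])); print(ns,o.x[:2].round(4),np.degrees(o.x[2]).round(2),round(o.fun,2))
        if len(ns)==2: best=o.x
    return best
def draw(name,items,crop,k,out):
    c=C[name]; im=cv2.resize(c["frame"],None,fx=k,fy=k,interpolation=cv2.INTER_CUBIC)
    for P,col in items:
        for u,v in (proj(c,P)*k).astype(int): cv2.circle(im,(u,v),0,col,-1)
    a,b,e,d=[int(x*k) for x in crop]; cv2.imwrite(out,im[b:d,a:e])
E
cat > m3.py <<'E'
from m2 import *
q=deck(); np.save("deck.npy",q); print("pan",place(q,np.array([[.01,-.12,.03]])))
from m import fit
W={n:world(c) for n,c in C.items()}
V={"amber":(.472,.060,.04,.05,.165),"purple":(.62,-.06,.025,.05,.17),"jar":(.4146,-.0929,.033,.045,.09),"flask":(.515,-.196,.0185,.10,.155)}
res={}
for n in C:
  for k,(x,y,R,z0,z1) in V.items():
    w=W[n].reshape(-1,3); p=w[(w[:,2]>z0)&(w[:,2]<z1)&(np.hypot(w[:,0]-x,w[:,1]-y)<R+.02)][:,:2]
    if len(p)>20: f=fit(p,R); print(n,k,f); res.setdefault(k,f[0])
it=[(place(q),(0,0,255))]
H={"amber":[(.04,0),(.04,.12),(.0195,.186)],"purple":[(.025,0),(.018,.201)],"jar":[(.033,0),(.033,.089)],"flask":[(.039,-.001),(.0185,.064),(.0185,.131)]}
for k,v in res.items(): it+=[(circ(R,*v,.03+h),(0,255,0)) for R,h in H[k]]
draw("scene",it,(205,140,475,350),2.9,"pics/o1.png"); draw("top",it,(205,130,435,300),3,"pics/o2.png")
E
python3 m3.py | grep -v "^top\|deck rect"; python3 -c "print()"
```

```text
('scene', 'top') [ 0.5137 -0.0711] 5.4 1.31
('scene',) [ 0.5142 -0.0704] 5.73 0.67
('top',) [ 0.518  -0.0663] 5.06 0.59
pan [[ 0.53497139 -0.18965018  0.03      ]]
amber (array([0.4718, 0.0604]), np.float64(0.0021), 1426) [0.44518554 0.04062555] 0.746979568131127
purple (array([ 0.6266, -0.0566]), np.float64(0.0232), 1356) [ 0.64145361 -0.05649241] 0.746979568131127
jar (array([ 0.4146, -0.0929]), np.float64(0.0005), 522) [ 0.39029417 -0.10348451] 0.746979568131127
flask (array([ 0.5192, -0.1959]), np.float64(0.0024), 751) [ 0.51264666 -0.1971387 ] 0.746979568131127
scene amber (array([0.4721, 0.0605]), np.float64(0.001), 1769)
scene purple (array([ 0.6235, -0.0562]), np.float64(0.0007), 1057)
scene jar (array([ 0.4146, -0.0928]), np.float64(0.0005), 518)
scene flask (array([ 0.5192, -0.196 ]), np.float64(0.0025), 746)
```

View pics/o1.png

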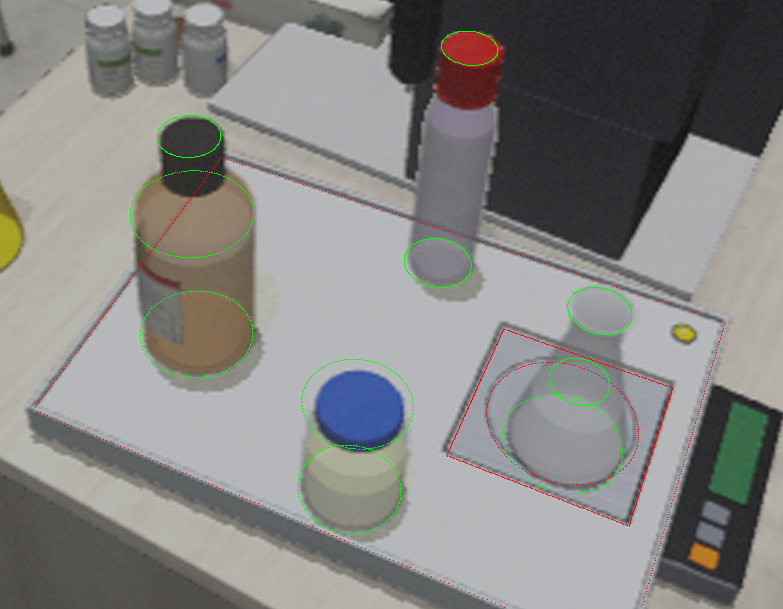

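View pics/o2.png

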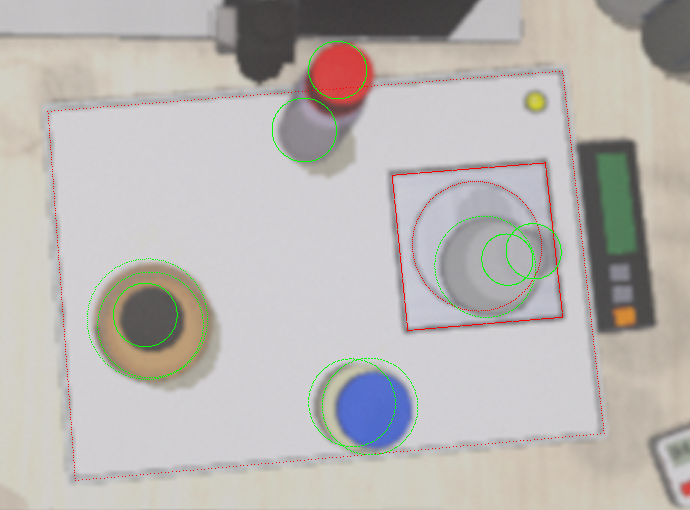

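The red deck outline and the green vessel circles fit the scene view. The top view is shifted by about 3–4 mm, so I'll work with relative positions within one camera. Amber has to pass between jar and purple (154 mm gap), which is narrower than the 193 mm gripper body. I'll search for a tool orientation that can push low and still get through.

```bash
cat > s.py <<'E'
import numpy as np
from scipy.spatial.transform import Rotation as Ro
# frame: f along push, l = lateral (+ = purple side), h up from deck; mm ; amber at s=0 start, goal 257
def box(x,y,z,n=7):
    g=np.stack(np.meshgrid(*[np.linspace(*a,n) for a in(x,y,z)],indexing="ij"),-1).reshape(-1,3); return g
def hand(g):  # origin: midpoint of fingertips, z along fingers
    F=[box((-9.5,9.5),(k*g/2,k*(g/2+21)),(-66,0),9) for k in(1,-1)]
    B=np.r_[box((-39,39),(-96.5,96.5),(-90,-66),13),box((-39,39),(-96.5,96.5),(-190,-90),13)]
    return np.r_[F[0],F[1]],B
def rad(h): return np.where(h<141,40,np.where(h<186,np.where(h<150,32,19.5),-1e9))
rng=np.random.default_rng(0); res=[]
J=(134,-94,33,89); P=(151,118,25,201)
def tryit(th,yaw,roll,g,hmin,lsh,bow):
    F,B=hand(g)
    # base: tool z down, tool x forward-> then spin(yaw about tool z), tilt
    R=(Ro.from_euler("xy",[roll,-th],degrees=True)*Ro.from_euler("z",yaw,degrees=True)*Ro.from_euler("x",180,degrees=True)).as_matrix()
    F=F@R.T;B=B@R.T
    up=min(F[:,2].min(),B[:,2].min()); d=hmin-up; F=F+[0,lsh,d];B=B+[0,lsh,d]
    def stop(Q): # f-shift at which each point touches the bottle (centre 0)
        r=rad(Q[:,2]); ok=(abs(Q[:,1])<r); return np.where(ok,-np.sqrt(np.maximum(r**2-Q[:,1]**2,0))-Q[:,0],1e9)
    sf,sb=stop(F),stop(B); k=sf.argmin(); 
    if sf[k]>1e8 or sb.min()<sf[k]+4: return
    hc=F[k,2]; lc=F[sf<sf[k]+.6][:,1]
    cup = lc.min()<-8 and lc.max()>8
    if not cup and abs(lc.mean())>5: return
    F=F+[sf[k],0,0];B=B+[sf[k],0,0]; A=np.r_[F,B]; m=99
    for s in np.linspace(60,257,14):
        lat=bow*np.sin(np.pi*min(s,257)/257)
        for (cs,cl,rr,hh) in(J,P):
            Q=A[A[:,2]<hh+6]; 
            if len(Q): m=min(m,(np.hypot(Q[:,0]+s-cs,Q[:,1]+lat-cl)-rr).min())
            if m<6: return
    return hc,m,cup
for i in range(150000):
    a=(rng.uniform(0,75),rng.uniform(-95,95),rng.uniform(-35,35),rng.choice([0,20,50,70,88]),rng.uniform(8,45),rng.uniform(-70,70),rng.choice([0,8,15]))
    o=tryit(*a)
    if o: res.append((o[0],o[1],o[2])+tuple(np.round(a,1)))
res.sort(key=lambda t:t[0]); print(len(res))
for t in res[:14]: print([float(np.round(x,1)) for x in t])
E
timeout 500 python3 s.py
```

```text
2321Traceback (most recent call last):
    return bound(*args, **kwds)
numpy._core._exceptions._UFuncOutputCastingError: Cannot cast ufunc 'multiply' output from dtype('float64') to dtype('bool') with casting rule 'same_kind'

During handling of the above exception, another exception occurred:

Traceback (most recent call last):
  File "s.py", line 39, in <module>
    for t in res[:14]: print([float(np.round(x,1)) for x in t])
                                    ~~~~~~~~^^^^^
numpy._core._exceptions._UFuncOutputCastingError: Cannot cast ufunc 'multiply' output from dtype('float64') to dtype('bool') with casting rule 'same_kind'
```

```bash
sed -i 's/float(np.round(x,1))/round(float(x),1)/; s/t in res\[:14\]/t in res[:14]+[q for q in res if q[2]][:8]+[q for q in res if q[1]>12][:8]/' s.py; timeout 500 python3 s.py
```

```text
2321
[46.6, 19.9, 0.0, 49.1, 49.7, -10.3, 88.0, 25.3, -33.2, 8.0]
[46.8, 9.0, 0.0, 55.8, 54.3, -6.7, 88.0, 23.7, -32.6, 15.0]
[47.3, 15.2, 0.0, 66.6, 56.5, -12.9, 88.0, 9.1, -28.9, 0.0]
[47.6, 17.1, 0.0, 53.9, 58.6, -8.4, 88.0, 25.5, -32.2, 15.0]
[48.5, 9.3, 0.0, 51.5, 45.1, -14.3, 88.0, 26.1, -32.5, 0.0]
[49.2, 7.2, 0.0, 61.8, 31.5, -23.0, 88.0, 26.8, -53.0, 0.0]
[49.5, 14.0, 0.0, 51.5, 48.4, -12.4, 88.0, 27.4, -31.4, 0.0]
[50.5, 16.5, 0.0, 63.9, 55.7, -17.2, 70.0, 8.8, -31.5, 8.0]
[50.9, 7.4, 0.0, 44.1, 44.7, -0.8, 50.0, 31.2, -28.0, 15.0]
[51.6, 6.3, 0.0, 45.9, -82.3, 11.5, 0.0, 9.7, 4.7, 15.0]
[51.8, 18.9, 0.0, 45.0, 93.2, 5.0, 0.0, 14.3, 5.4, 0.0]
[52.3, 14.1, 0.0, 62.9, 43.3, -15.3, 88.0, 17.2, -38.9, 0.0]
[52.5, 19.5, 0.0, 45.1, 75.0, 8.6, 0.0, 11.0, 10.1, 8.0]
[52.9, 6.9, 0.0, 65.6, 56.1, -3.6, 88.0, 16.1, -27.9, 8.0]
[46.6, 19.9, 0.0, 49.1, 49.7, -10.3, 88.0, 25.3, -33.2, 8.0]
[47.3, 15.2, 0.0, 66.6, 56.5, -12.9, 88.0, 9.1, -28.9, 0.0]
[47.6, 17.1, 0.0, 53.9, 58.6, -8.4, 88.0, 25.5, -32.2, 15.0]
[49.5, 14.0, 0.0, 51.5, 48.4, -12.4, 88.0, 27.4, -31.4, 0.0]
[50.5, 16.5, 0.0, 63.9, 55.7, -17.2, 70.0, 8.8, -31.5, 8.0]
[51.8, 18.9, 0.0, 45.0, 93.2, 5.0, 0.0, 14.3, 5.4, 0.0]
[52.3, 14.1, 0.0, 62.9, 43.3, -15.3, 88.0, 17.2, -38.9, 0.0]
[52.5, 19.5, 0.0, 45.1, 75.0, 8.6, 0.0, 11.0, 10.1, 8.0]
```

```bash
T='[0,1,0,0,0,0,1]'
python3 -m pendant '[[[0,0,-0.25,0,0,-0.99,1],[0,0,-0.25,0,0,-0.99,1],[0,0,-0.25,0,0,-0.99,1],[0,0,-0.25,0,0,-0.99,1],[0,0,-0.25,0,0,-0.99,1],[0,0,-0.25,0,0,-0.99,1],[0,0,-0.25,0,0,-0.99,1],[0,0,-0.25,0,0,-0.99,1]]]'
python3 -m pendant '[[[0,0,-0.25,0,0,-0.99,1],[0,0,-0.25,0,0,-0.99,1],[0,1,0,0,0,0,1],[0,1,0,0,0,0,1],[0,1,0,0,0,0,1],[0,1,0,0,0,0,1],[0,1,0,0,0,0,1],[0,1,0,0,0,0,1]]]'
python3 -m pendant '[[[0,1,0,0,0,0,1],[0,1,0,0,0,0,1],[0,1,0,0,0,0,1],[0,1,0,0,0,0,1],[0,1,0,0,0,0,1],[0,1,0,0,0,0,1],[0,1,0,0,0,0,1],[0,1,0,0,0,0,1]]]'
python3 -c "
import numpy as np
np.set_printoptions(suppress=True,precision=4)
from plant import r;s=r.get_state();print(s['joints'],s['tcp_pos'],s['eef_rot'])"
```

```text
time_s: 1.0
tcp_pos: [0.2886, 0.61, 0.2885]
eef_rot: [180.0, 0.0, 6.5]
contact_force: [-0.2, -0.3, -0.5]
gripper_width: 0.0877
gripper_force: 0.0
time_s: 1.8
tcp_pos: [0.3184, 0.4929, 0.2984]
eef_rot: [180.0, 0.0, 14.3]
contact_force: [0.2, 0.1, -0.5]
gripper_width: 0.0878
gripper_force: 0.0
time_s: 2.6
tcp_pos: [0.3581, 0.3372, 0.2986]
eef_rot: [-180.0, -0.0, 14.3]
contact_force: [-0.2, -0.7, 0.3]
gripper_width: 0.0878
gripper_force: 0.0
[ 66.2342   1.2132 -17.0951   0.0036 -71.6857  38.0529] [0.3581 0.3372 0.2986] [-179.9974   -0.0064   14.2883]
```

```bash
python3 -m pendant '[[[0.05,1,0,0,0,0,1],[0.05,1,0,0,0,0,1],[0.05,1,0,0,0,0,1],[0.05,1,0,0,0,0,1],[0.05,1,0,0,0,0,1],[0.05,1,0,0,0,0,1],[0.05,1,0,0,0,0,1],[0.05,1,0,0,0,0,1]]]' >/dev/null
python3 -m pendant '[[[0.05,1,0,0,0,0,1],[0.05,1,0,0,0,0,1],[0.05,1,0,0,0,0,1],[0.05,1,0,0,0,0,1],[0.05,1,0,0,0,0,1],[0.05,1,0,0,0,0,1],[0.05,1,0,0,0,0,1],[0.05,1,0,0,0,0,1]]]' >/dev/null
python3 -m pendant '[[[0.05,1,0,0,0,0,1],[0.05,1,0,0,0,0,1],[0.05,1,0,0,0,0,1],[0.05,1,0,0,0,0,1],[0.05,1,0,0,0,0,1],[0.05,1,0,0,0,0,1],[0.05,1,0,0,0,0,1],[0.05,1,0,0,0,0,1]]]' >/dev/null
python3 -m pendant '[[[0.05,0.93,0,0,0,0,1],[0.05,0.93,0,0,0,0,1],[0,0.93,0,0,0,0,1],[0,0.93,0,0,0,0,1],[0,0,0,0,0,0,1],[0,0,0,0,0,0,1],[0,0,0,0,0,0,1],[0,0,0,0,0,0,1]]]'
python3 - <<'E'
from h import *
from scipy.spatial.transform import Rotation as Ro
np.set_printoptions(suppress=True,precision=4)
s=r.get_state(); c=cap("wrist"); print(s["joints"],s["tcp_pos"],c["hand_eye"])
K=c["camera_matrix"];d=c["depth"];v,u=np.mgrid[:420,:560]
p=np.stack([(u-K[0,2])/K[0,0]*d,-(v-K[1,2])/K[1,1]*d,-d,np.ones_like(d)],-1)@c["hand_eye"].T
w=p[...,:3]@Ro.from_euler("xyz",s["eef_rot"],degrees=True).as_matrix().T+s["tcp_pos"]
np.save("w1.npy",w); cv2.imwrite("pics/w1.png",c["frame"])
m=(w[...,2]>.02)&(w[...,2]<.04)&(d>0); print("deck z",np.median(w[m][:,2]))
for k,(x,y,R,a,b) in {"flask":(.52,-.195,.03,.13,.158),"jar":(.416,-.09,.04,.105,.125),"amber":(.473,.062,.03,.19,.22),"purple":(.624,-.055,.03,.2,.235)}.items():
    q=w[(d>0)&(w[...,2]>a)&(w[...,2]<b)&(np.hypot(w[...,0]-x,w[...,1]-y)<R)]; print(k,len(q), (q.min(0)+q.max(0))/2 if len(q) else "", np.ptp(q,axis=0) if len(q) else "")
E
```

```text
time_s: 5.8
tcp_pos: [0.5195, -0.1917, 0.2987]
eef_rot: [180.0, -0.0, 14.3]
contact_force: [-0.7, 0.3, -0.8]
gripper_width: 0.0876
gripper_force: 0.0
[  0.0137   7.4098 -10.2413  -0.0039 -72.3315 104.3101] [ 0.5195 -0.1917  0.2987] [[-0.0008  0.962   0.2729  0.0733]
 [ 1.      0.0005  0.0012 -0.0003]
 [ 0.001   0.2729 -0.962  -0.136 ]
 [ 0.      0.      0.      1.    ]]
deck z 0.029887089700110697
flask 675 [ 0.5202 -0.1974  0.144 ] [0.0347 0.0336 0.028 ]
jar 392 [ 0.4257 -0.0892  0.1131] [0.0297 0.0407 0.0149]
amber 0  
purple 2243 [ 0.6137 -0.0615  0.2167] [0.0224 0.0343 0.0334]
```

View pics/w1.png

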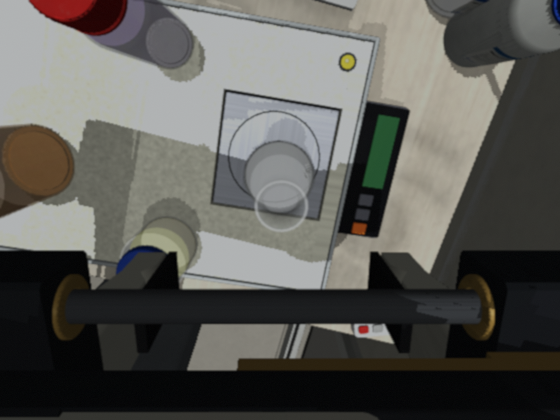

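The wrist view shows the flask mouth at (281,206) and its base in the pan ring near (280,172). The robot-frame position of (0.520, -0.197) agrees with the scene camera. Next I descend and grip the neck.

```bash
python3 -m pendant '[[[0,0.25,0.95,0,0,0,1],[0,0,0.95,0,0,0,1],[0,0,0.95,0,0,0,1],[0,0,0.95,0,0,0,1],[0,0,0.95,0,0,0,1],[0,0,0.95,0,0,0,1],[0,0,0.95,0,0,0,1],[0,0,0.95,0,0,0,1]]]'
python3 -m pendant '[[[0,0,0.95,0,0,0,1],[0,0,0,0,0,0,1],[0,0,0,0,0,0,-1],[0,0,0,0,0,0,-1],[0,0,0,0,0,0,-1],[0,0,0,0,0,0,-1],[0,0,0,0,0,0,-1],[0,0,0,0,0,0,-1]]]' 12
python3 -m pendant '[[[0,0,0,0,0,0,-1],[0,0,0,0,0,0,-1],[0,0,-0.2,0,0,0,-1],[0,0,-0.4,0,0,0,-1],[0,0,-0.7,0,0,0,-1],[0,0,-0.7,0,0,0,-1],[0,0,0,0,0,0,-1],[0,0,0,0,0,0,-1]]]' 12
python3 - <<'E'
import numpy as np
w=np.load("w1.npy"); np.set_printoptions(suppress=True,precision=4)
c=[np.median(w[v-2:v+3,u-2:u+3].reshape(-1,3),0) for u,v in((226,91),(341,109),(321,220),(212,204))]
print(np.array(c),np.mean(c,0))
E
```

```text
time_s: 6.65
tcp_pos: [0.5211, -0.1964, 0.1461]
eef_rot: [180.0, -0.0, 14.3]
contact_force: [-0.4, -0.3, -0.3]
gripper_width: 0.0877
gripper_force: 0.0
time_s: 7.45
tcp_pos: [0.5211, -0.1969, 0.1278]
eef_rot: [180.0, -0.0, 14.3]
contact_force: [-0.1, -0.0, 0.2]
gripper_width: 0.0455
gripper_force: 0.0
time_s: 8.25
tcp_pos: [0.521, -0.1968, 0.1678]
eef_rot: [-180.0, -0.0, 14.3]
contact_force: [-0.1, 0.3, -1.8]
gripper_width: 0.0367
gripper_force: 12.0
[[ 0.592  -0.1203  0.0185]
 [ 0.6044 -0.2441  0.0272]
 [ 0.4818 -0.2568  0.0295]
 [ 0.4698 -0.1327  0.0292]] [ 0.537  -0.1885  0.0261]
```

```bash
python3 -m pendant '[[[0,0,-1,0,0,0,-1],[0,0,-1,0,0,0,-1],[0,0,-1,0,0,0,-1],[0,0,-1,0,0,0,-1],[0,0,-1,0,0,0,-1],[0,0,-1,0,0,0,-1],[0,0,-1,0,0,0,-1],[0,0,-1,0,0,0,-1]]]'
python3 - <<'E'
import numpy as np
np.set_printoptions(suppress=True,precision=3)
for n in("scene0","top0"):
    w=np.load(n+".npz")["w"].reshape(-1,3)
    for y0 in np.arange(-.2,.4,.1):
        q=w[(w[:,1]>y0)&(w[:,1]<y0+.1)&(w[:,2]>.05)&(w[:,2]<.6)&(w[:,0]>.64)&(w[:,0]<.9)]
        if len(q): print(n,y0.round(1),"min x",np.percentile(q[:,0],2),"zmax",q[:,2].max(), "min x of z>.15",q[q[:,2]>.15][:,0].min() if (q[:,2]>.15).any() else "")
s=np.load("scene0.npz")["w"][175:235,172:215].reshape(-1,3); q=s[(s[:,2]>.01)&(s[:,2]<.2)]; print("yellow",np.median(q,0),np.percentile(q,[3,97],axis=0))
E
```

```text
time_s: 9.05
tcp_pos: [0.5205, -0.1967, 0.3273]
eef_rot: [-180.0, 0.1, 14.3]
contact_force: [0.2, 0.3, -0.2]
gripper_width: 0.0369
gripper_force: 12.0
scene0 -0.2 min x 0.6984504817609783 zmax 0.5020014520919116 min x of z>.15 0.6956173145410065
scene0 -0.1 min x 0.6829225628934482 zmax 0.4922442492653934 min x of z>.15 0.6401354818790914
scene0 0.0 min x 0.688522849582533 zmax 0.47513226665000174 min x of z>.15 0.6400021969854033
scene0 0.1 min x 0.8461348856850441 zmax 0.3174239020303778 min x of z>.15 0.8689634254773912
scene0 0.2 min x 0.6866565351714917 zmax 0.1388937781435322 min x of z>.15 
scene0 0.3 min x 0.6825876394985514 zmax 0.10024136566111608 min x of z>.15 
top0 -0.2 min x 0.6992953592617515 zmax 0.5011163381242814 min x of z>.15 0.6983887641334718
top0 -0.1 min x 0.6717870762268481 zmax 0.5005355612279564 min x of z>.15 0.640008414472225
top0 0.0 min x 0.690018323771214 zmax 0.5006082684884456 min x of z>.15 0.6400368364557965
top0 0.1 min x 0.845925177878387 zmax 0.3057230827452574 min x of z>.15 0.8709532463696775
top0 0.2 min x 0.6883531901580465 zmax 0.11524628901506484 min x of z>.15 
top0 0.3 min x 0.6841546820203599 zmax 0.09733457157770176 min x of z>.15 
yellow [0.464 0.26  0.065] [[0.442 0.239 0.014]
 [0.494 0.291 0.132]]
```

```bash
python3 -m pendant '[[[0,0,-0.9,0,0,0,-1],[0,-0.5,0,0,0,0,-1],[0.35,-0.8,0,0,0,0,-1],[0.35,-0.8,0,0,0,0,-1],[0.35,-0.8,0,0,0,0,-1],[0.35,-0.8,0,0,0,0,-1],[0.35,-0.8,0,0,0,0,-1],[0.35,-0.8,0,0,0,0,-1]]]' >/dev/null
python3 -m pendant '[[[0.35,-0.8,0,0,0,0,-1],[0.35,-0.8,0,0,0,0,-1],[0.35,-0.8,0,0,0,0,-1],[0.35,-0.8,0,0,0,0,-1],[0.35,-0.8,0,0,0,0,-1],[0.35,-0.8,0,0,0,0,-1],[0.35,-0.8,0,0,0,0,-1],[0.35,-0.8,0,0,0,0,-1]]]' >/dev/null
python3 -m pendant '[[[0.4,-0.8,0,0,0,0,-1],[0.4,-0.8,0,0,0,0,-1],[0.4,-0.8,0,0,0,0,-1],[0.4,-0.8,0,0,0,0,-1],[0.4,-0.8,0,0,0,0,-1],[0.4,-0.8,0,0,0,0,-1],[0.4,-0.8,0,0,0,0,-1],[0.4,-0.8,0,0,0,0,-1]]]'
python3 - <<'E'
from m2 import *
from m import fit
np.set_printoptions(suppress=True,precision=4)
w=np.load("scene0.npz")["w"]; f=np.load("scene0.npz")["f"].astype(int)
m=(f[...,0]<60)&(f[...,1]>110)&(f[...,2]>110); m[:170]=0;m[240:]=0;m[:,220:]=0
for z0,z1,R in((.08,.13,.0185),(.004,.02,.036)):
    q=w[m&(w[...,2]>z0)&(w[...,2]<z1)]; print(len(q),fit(q[:,:2],R) if len(q)>5 else "")
s=r.get_state();print(s["tcp_pos"],s["joints"])
E
```

```text
time_s: 11.45
tcp_pos: [0.5889, 0.1954, 0.3455]
eef_rot: [180.0, 0.0, 14.3]
contact_force: [-0.5, 1.0, -1.4]
gripper_width: 0.0367
gripper_force: 12.0
deck rect ((0.5197275876998901, -0.09537851810455322), (0.2908673882484436, 0.4602048099040985), 5.225809097290039) median z 0.02923501871323142
amber (array([0.4718, 0.0604]), np.float64(0.0021), 1426) [0.44518554 0.04062555] 0.746979568131127
purple (array([ 0.6266, -0.0566]), np.float64(0.0232), 1356) [ 0.64145361 -0.05649241] 0.746979568131127
jar (array([ 0.4146, -0.0929]), np.float64(0.0005), 522) [ 0.39029417 -0.10348451] 0.746979568131127
flask (array([ 0.5192, -0.1959]), np.float64(0.0024), 751) [ 0.51264666 -0.1971387 ] 0.746979568131127
top amber [0.4659 0.0568 0.6058] [0.0495 0.0389 0.7873] 357
top purple [ 0.5397 -0.0154  0.6132] [0.197  0.1173 0.7725] 311
top jar [ 0.416  -0.0381  0.5575] [0.0504 0.1626 0.884 ] 451
top flask [ 0.4911 -0.0813  0.5773] [0.0998 0.2489 0.8443] 100
38 (array([0.4969, 0.2978]), np.float64(0.0044), 38)
176 (array([0.4762, 0.2731]), np.float64(0.0012), 176)
[0.5891 0.1963 0.3448] [ 36.4183  12.9587   2.4984  -0.0111 -79.5775  67.9518]
```

```bash
python3 -m pendant '[[[0.6,-0.3,1,0,0,0,-1],[0,0,1,0,0,0,-1],[0,0,1,0,0,0,-1],[0,0,1,0,0,0,-1],[0,0,1,0,0,0,-1],[0,0,1,0,0,0,-1],[0,0,1,0,0,0,-1],[0,0,1,0,0,0,-1]]]'
python3 -m pendant '[[[0,0,1,0,0,0,-1],[0,0,1,0,0,0,-1],[0,0,1,0,0,0,-1],[0,0,0.8,0,0,0,-1],[0,0,0.15,0,0,0,-1],[0,0,0.1,0,0,0,-1],[0,0,0,0,0,0,-1],[0,0,0,0,0,0,-1]]]'
```

```text
time_s: 12.35
tcp_pos: [0.5989, 0.2027, 0.1849]
eef_rot: [180.0, -0.0, 14.3]
contact_force: [0.6, 0.4, -1.6]
gripper_width: 0.0367
gripper_force: 12.0
time_s: 13.15
tcp_pos: [0.5993, 0.203, 0.1056]
eef_rot: [-180.0, -0.1, 14.3]
contact_force: [-0.2, 0.1, -2.1]
gripper_width: 0.0366
gripper_force: 12.0
```

```bash
python3 -m pendant '[[[0,0,0.15,0,0,0,-1],[0,0,0.1,0,0,0,-1],[0,0,0.05,0,0,0,-1],[0,0,0.05,0,0,0,-1],[0,0,0,0,0,0,-1],[0,0,0,0,0,0,-1],[0,0,0,0,0,0,-1],[0,0,0,0,0,0,-1]]]'
```

```text
time_s: 13.95
tcp_pos: [0.5989, 0.2026, 0.0982]
eef_rot: [180.0, -0.0, 14.3]
contact_force: [-1.5, -1.4, 5.4]
gripper_width: 0.0372
gripper_force: 12.0
```

```bash
python3 -m pendant '[[[0,0,0,0,0,0,0],[0,0,0,0,0,0,0.3],[0,0,0,0,0,0,1],[0,0,0,0,0,0,1],[0,0,0,0,0,0,1],[0,0,0,0,0,0,1],[0,0,0,0,0,0,1],[0,0,-0.3,0,0,0,1]]]'
python3 -m pendant '[[[0,0,-0.5,0,0,0,1],[0,0,-1,0,0,0,1],[0,0,-1,0,0,0,1],[0,0,-1,0,0,0,1],[0,0,-1,0,0,0,1],[0,0,-1,0,0,0,1],[0,0,-1,0,0,0,1],[0,0,-1,0,0,0,1]]]'
sed -i '/^from m import/d' m3.py; sed -i 's/^t=np.load.*//' /dev/null
python3 - <<'E'
from h import *
c=cap("scene"); cv2.imwrite("pics/s2.png",c["frame"][120:370,120:480].repeat(2,0).repeat(2,1))
E
```

```text
time_s: 14.75
tcp_pos: [0.5982, 0.2024, 0.103]
eef_rot: [180.0, 0.1, 14.3]
contact_force: [-0.8, 0.1, -0.2]
gripper_width: 0.0868
gripper_force: 0.0
time_s: 15.55
tcp_pos: [0.5988, 0.2026, 0.2556]
eef_rot: [-180.0, -0.1, 14.3]
contact_force: [-0.1, 0.5, -0.4]
gripper_width: 0.0881
gripper_force: 0.0sed: couldn't edit /dev/null: not a regular file
```

View pics/s2.png

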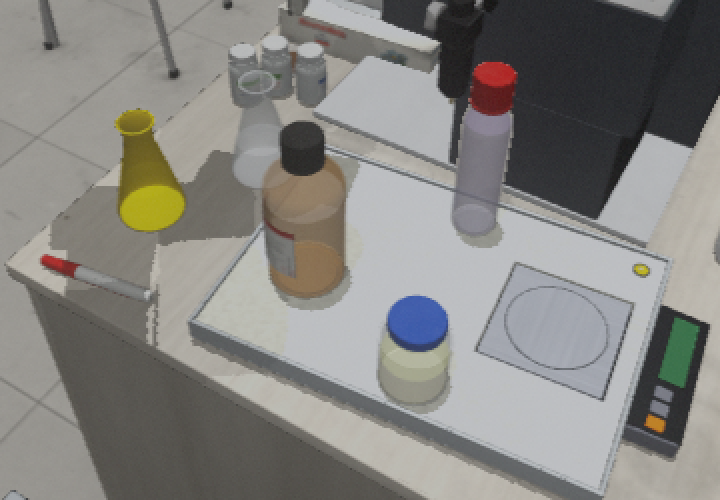

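The clear flask stands upright on the worktop at crop (258,165). The pan is bare with its ring at (555,327), and amber's base is at (307,270). The yellow base at (150,207) may be close to the pusher's rear, so I'll locate it and refit the ring now that it is unobstructed.

```bash
cat > a.py <<'E'
from m2 import *
np.set_printoptions(suppress=True,precision=4)
def ray(c,u,v,z):
    E=np.linalg.inv(c["extrinsics"]);K=c["camera_matrix"]
    d=E[:3,:3]@np.array([(u-K[0,2])/K[0,0],-(v-K[1,2])/K[1,1],-1]); o=E[:3,3]; return (o+d*(z-o[2])/d[2])[:2]
def fit(p,R):
    from scipy.optimize import least_squares
    f=lambda c:np.hypot(p[:,0]-c[0],p[:,1]-c[1])-R
    return least_squares(f,p.mean(0)+[.02,.01],loss="soft_l1",f_scale=.002).x
def vessel(name,R,x,y,z0,z1):
    w=world(C[name]).reshape(-1,3); p=w[(w[:,2]>z0)&(w[:,2]<z1)&(np.hypot(w[:,0]-x,w[:,1]-y)<R+.02)][:,:2]; return fit(p,R),len(p)
E
python3 - <<'E'
from a import *
print("yellow base scene",ray(C["scene"],195,223.5,.0))
q=deck(); np.save("deck.npy",q)
for n in("scene","top"):
    g=minimize(lambda p:cost(p,(n,)),q,method="Nelder-Mead").x; print(n,"pan",place(g,np.array([[.01,-.12,.03]]))[0])
print(vessel("scene",.04,.472,.06,.05,.165), vessel("scene",.025,.6235,-.056,.05,.17),vessel("scene",.033,.4146,-.0928,.045,.09))
E
```

```text
yellow base scene [0.4787 0.2781]
('scene', 'top') [ 0.514  -0.0707] 5.52 1.31
('scene',) [ 0.5139 -0.0663] 5.57 0.65
('top',) [ 0.5149 -0.068 ] 6.44 0.62
scene pan [ 0.5363 -0.1884  0.03  ]
top pan [ 0.5391 -0.1897  0.03  ]
(array([0.4721, 0.0605]), 1769) (array([ 0.6237, -0.0561]), 1053) (array([ 0.4146, -0.0927]), 521)
```

```bash
python3 -m pendant '[[[0,0,-1,0,0,-0.81,-1],[0,0,-1,0,0,-0.81,-1],[0,0,-1,0,0,-0.81,-1],[0,0,-1,0,0,0,-1],[-0.97,0,0,0,0,0,-1],[-0.97,0,0,0,0,0,-1],[-0.97,0,0,0,0,0,-1],[-0.97,0,0,0,0,0,-1]]]' 
python3 -m pendant '[[[-0.97,0,0,0,0,0,-1],[-0.97,0,0,0,0,0,-1],[-0.97,0,0,0,0,0,-1],[-0.97,0,0,0,0,0,-1],[-0.97,0,0,0,0,0,-1],[0,0,0,-1,0,0,-1],[0,0,0,-1,0,0,-1],[0,0,0,-1,0,0,-1]]]' 
python3 -m pendant '[[[0,0,0,-1,0,0,-1],[0,0,0,-1,0,0,-1],[0,0,0,-1,0,0,-1],[0,0,0,-1,0,0,-1],[0,0,0,-1,0,0,-1],[0,0,0,-1,0,0,-1],[0,0,0,-1,0,0,-1],[0,0,0,-1,0,0,-1]]]' 
python3 -m pendant '[[[0,0,0,-1,0,0,-1],[0,0,0,0,0,0,-1],[0,0,0,0,0,0,-1],[0,0,0,0,0,0,-1],[0,0,0,0,0,0,-1],[0,0,0,0,0,0,-1],[0,0,0,0,0,0,-1],[0,0,0,0,0,0,-1]]]' 
python3 - <<'E'
from plant import r; from scipy.spatial.transform import Rotation as Ro
s=r.get_state(); print(s["joints"].round(1),s["tcp_pos"]); print(Ro.from_euler("xyz",s["eef_rot"],degrees=True).as_matrix().round(3))
E
```

```text
time_s: 16.5
tcp_pos: [0.5268, 0.1706, 0.3331]
eef_rot: [-180.0, 0.1, 24.0]
contact_force: [0.6, 0.1, 0.9]
gripper_width: 0.0292
gripper_force: 0.0
time_s: 17.3
tcp_pos: [0.439, 0.1312, 0.3338]
eef_rot: [167.9, -0.1, 24.0]
contact_force: [0.3, -0.1, 0.2]
gripper_width: 0.0006
gripper_force: 0.0
time_s: 18.1
tcp_pos: [0.4391, 0.1315, 0.3336]
eef_rot: [135.8, -0.0, 24.0]
contact_force: [0.0, -0.5, 0.4]
gripper_width: 0.0005
gripper_force: 0.0
time_s: 18.9
tcp_pos: [0.4393, 0.1315, 0.3337]
eef_rot: [132.0, -0.0, 24.0]
contact_force: [0.7, -0.3, 0.6]
gripper_width: 0.0007
gripper_force: 0.0
[ 67.2   5.2 -35.8  32.9 -86.8  33.4] [0.43927501 0.13152311 0.33370131]
[[ 0.914  0.272  0.302]
 [ 0.407 -0.612 -0.679]
 [ 0.     0.743 -0.669]]
```

```bash
python3 -m pendant '[[[0,-0.74,0.67,0,0,0,-1],[0,-0.74,0.67,0,0,0,-1],[0,-0.74,0.67,0,0,0,-1],[0,-0.74,0.67,0,0,0,-1],[0,-0.74,0.67,0,0,0,-1],[0,-0.74,0.67,0,0,0,-1],[0,-0.74,0.67,0,0,0,-1],[0,-0.74,0.67,0,0,0,-1]]]' 
python3 -m pendant '[[[0,-0.74,0.67,0,0,0,-1],[0,-0.74,0.67,0,0,0,-1],[0,-0.74,0.67,0,0,0,-1],[0,-0.3,0.27,0,0,0,-1],[0,0,0,0,0,0,-1],[0,0,0,0,0,0,-1],[0,0,0,0,0,0,-1],[0,0,0,0,0,0,-1]]]' 
python3 - <<'E'
from h import *
c=cap("scene"); cv2.imwrite("pics/s3.png",c["frame"][100:350,100:460].repeat(2,0).repeat(2,1))
E
```

```text
time_s: 19.7
tcp_pos: [0.4395, 0.1314, 0.1731]
eef_rot: [132.0, -0.0, 24.0]
contact_force: [0.2, -0.6, 0.2]
gripper_width: 0.0004
gripper_force: 0.0
time_s: 20.5
tcp_pos: [0.4397, 0.1315, 0.1065]
eef_rot: [132.1, -0.1, 24.0]
contact_force: [0.3, -0.7, -0.5]
gripper_width: 0.0007
gripper_force: 0.0
```

View pics/s3.png

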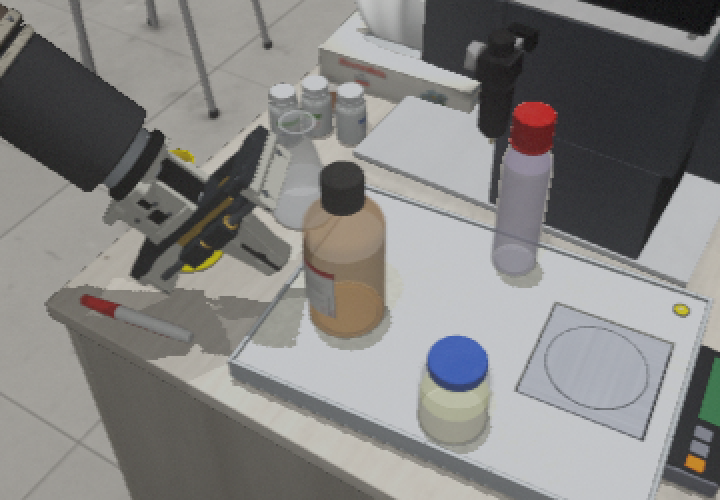

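The pusher's fingertip is at crop (280,262), behind amber at low height, and clear of the yellow flask. Now I lower it the rest of the way and start pushing.

```bash
python3 -m pendant '[[[0,-0.74,0.67,0,0,0,-1],[0,-0.17,0.15,0,0,0,-1],[0,0,0,0,0,0,-1],[0,0.13,0.15,0,0,0,-1],[0,0.13,0.15,0,0,0,-1],[0,0.13,0.15,0,0,0,-1],[0,0.13,0.15,0,0,0,-1],[0,0.13,0.15,0,0,0,-1]]]' 
python3 -m pendant '[[[0,0.2,0.22,0,0,0,-1],[0,0.2,0.22,0,0,0,-1],[0,0.2,0.22,0,0,0,-1],[0,0.2,0.22,0,0,0,-1],[0,0.2,0.22,0,0,0,-1],[0,0,0,0,0,0,-1],[0,0,0,0,0,0,-1],[0,0,0,0,0,0,-1]]]' 
python3 - <<'E'
from a import *
print(vessel("scene",.04,.490,.02,.05,.165)); s=r.get_state(); print(s["tcp_pos"],s["joints"].round(1))
E
```

```text
time_s: 21.35
tcp_pos: [0.4483, 0.1139, 0.0813]
eef_rot: [132.1, -0.1, 24.1]
contact_force: [-2.9, 6.0, 4.2]
gripper_width: 0.0005
gripper_force: 3.3
time_s: 22.15
tcp_pos: [0.4597, 0.0858, 0.0812]
eef_rot: [132.0, 0.0, 24.0]
contact_force: [-0.2, 0.9, -0.9]
gripper_width: 0.0001
gripper_force: 0.4
(array([0.4862, 0.0295]), 1828)
[0.4596 0.0857 0.0812] [ 57.9  23.5 -56.5  49.6 -54.1  10.3]
```

```bash
python3 -m pendant '[[[0,-0.2,-0.23,0,0,0,-1],[0,-0.2,-0.23,0,0,0,-1],[0.37,0,0,0,-0.68,0.61,-1],[0.37,0,0,0,-0.68,0.61,-1],[0,0.1,0.11,0,-0.68,0.61,-1],[0,0,0,0,0,0,-1],[0,0,0,0,0,0,-1],[0,0,0,0,0,0,-1]]]' 
python3 - <<'E'
from a import *
from scipy.spatial.transform import Rotation as Ro
b,n=vessel("scene",.04,.486,.03,.05,.165); s=r.get_state(); R=Ro.from_euler("xyz",s["eef_rot"],degrees=True).as_matrix(); x=R[:2,0]; p=np.array([x[1],-x[0]]); d=b-s["tcp_pos"][:2]
print(b,n,s["tcp_pos"],s["joints"].round(1)); print(R.round(3)); print("lat",d@x,"ahead",d@p,"to pan lat",(np.array([.5363,-.1884])-b)@x,"along",(np.array([.5363,-.1884])-b)@p)
E
```

```text
time_s: 23.05
tcp_pos: [0.4688, 0.0994, 0.0814]
eef_rot: [132.0, 0.1, 13.1]
contact_force: [-0.0, -0.1, 0.1]
gripper_width: 0.0005
gripper_force: 0.0
[0.4862 0.0297] 1841 [0.4689 0.0995 0.0815] [ 57.3  27.6 -46.1  37.9 -60.2  13.4]
[[ 0.974  0.152  0.168]
 [ 0.227 -0.651 -0.724]
 [-0.001  0.743 -0.669]]
lat 0.0010023619860443716 ahead 0.07185635712286469 to pan lat -0.0006499048816225582 along 0.22378617628006653
```

```bash
python3 -m pendant '[[[0.05,0.13,0.15,0,0,0,-1],[0,0.13,0.15,0,0,0,-1],[0,0.13,0.15,0,0,0,-1],[0,0.2,0.22,0,0,0,-1],[0,0.2,0.22,0,0,0,-1],[0,0.2,0.22,0,0,0,-1],[0,0.2,0.22,0,0,0,-1],[0,0.2,0.22,0,0,0,-1]]]' 
python3 -m pendant '[[[0,0.2,0.22,0,0,0,-1],[0,0.2,0.22,0,0,0,-1],[0,0.2,0.22,0,0,0,-1],[0,0.2,0.22,0,0,0,-1],[0,0.2,0.22,0,0,0,-1],[0,0.2,0.22,0,0,0,-1],[0,0.13,0.15,0,0,0,-1],[0,0,0,0,0,0,-1]]]' 
cat > b.py <<'E'
from a import *
import sys
from scipy.spatial.transform import Rotation as Ro
P=np.array([.5363,-.1884])
b,n=vessel("scene",.04,float(sys.argv[1]),float(sys.argv[2]),.05,.165); b,n=vessel("scene",.04,*b,.05,.165); s=r.get_state(); R=Ro.from_euler("xyz",s["eef_rot"],degrees=True).as_matrix(); x=R[:2,0]; p=np.array([x[1],-x[0]]); d=b-s["tcp_pos"][:2]
print(b,n,s["tcp_pos"],s["joints"].round(1)); print("lat",d@x,"ahead",d@p,"to pan lat",(P-b)@x,"along",(P-b)@p)
E
python3 b.py .507 -.055
```

```text
time_s: 23.95
tcp_pos: [0.4799, 0.0593, 0.0813]
eef_rot: [132.0, -0.0, 13.1]
contact_force: [-0.9, 4.5, 0.8]
gripper_width: 0.0002
gripper_force: 2.2
time_s: 24.75
tcp_pos: [0.4883, 0.0196, 0.0814]
eef_rot: [132.0, 0.1, 13.0]
contact_force: [0.2, 0.9, -0.1]
gripper_width: 0.0002
gripper_force: 0.2
[ 0.5021 -0.0402] 1874 [0.4882 0.0198 0.0815] [ 47.5  25.4 -52.4  47.8 -55.7  12.3]
lat 4.0746120932054815e-05 ahead 0.06162516285137213 to pan lat 3.733768580706201e-05 along 0.15209827341455598
```

```bash
python3 -m pendant '[[[0,0.2,0.22,0,0,0,-1],[0,0.2,0.22,0,0,0,-1],[0,0.2,0.22,0,0,0,-1],[0,0.2,0.22,0,0,0,-1],[0,0.2,0.22,0,0,0,-1],[0,0.2,0.22,0,0,0,-1],[0,0.13,0.15,0,0,0,-1],[0,0,0,0,0,0,-1]]]' 
python3 b.py .511 -.08
```

```text
time_s: 25.65
tcp_pos: [0.4973, -0.019, 0.0816]
eef_rot: [132.0, 0.0, 13.0]
contact_force: [0.3, 0.6, -0.7]
gripper_width: 0.0
gripper_force: 0.2
[ 0.511  -0.0788] 1892 [ 0.4971 -0.0189  0.0816] [ 41.8  24.4 -55.   53.9 -53.8  11.6]
lat 0.00016583554401835996 ahead 0.06156548008634222 to pan lat 3.8950252705302686e-05 along 0.11244063181999887
```

```bash
python3 -m pendant '[[[0,0.13,0.15,0,0,0,-1],[0,0.2,0.22,0,0,0,-1],[0,0.2,0.22,0,0,0,-1],[0,0.2,0.22,0,0,0,-1],[0,0.2,0.22,0,0,0,-1],[0,0.13,0.15,0,0,0,-1],[0,0.07,0.07,0,0,0,-1],[0,0,0,0,0,0,-1]]]' 
python3 b.py .518 -.11
```

```text
time_s: 26.55
tcp_pos: [0.5059, -0.0502, 0.082]
eef_rot: [132.0, -0.1, 13.1]
contact_force: [-0.0, 4.0, 2.9]
gripper_width: 0.0007
gripper_force: 2.3
[ 0.5188 -0.1103] 2080 [ 0.5058 -0.0501  0.0818] [ 36.3  23.7 -56.7  59.7 -52.3  11.1]
lat -0.0010037634821874939 ahead 0.06155965644825261 to pan lat -0.0007074292306174042 along 0.08004150148468042
```

```bash
python3 -m pendant '[[[0,-0.13,-0.15,0,0,0,-1],[0,-0.06,-0.07,0,0,0,-1],[0,0.11,-0.1,0,-0.67,-0.74,-1],[0,0,0,0,-0.67,-0.74,-1],[0,0,0,0,0,0,-1],[0,0,0,0,0,0,-1],[0,0,0,0,0,0,-1],[0,0,0,0,0,0,-1]]]' 
python3 - <<'E'
from scipy.spatial.transform import Rotation as Ro
from plant import r
s=r.get_state(); R=Ro.from_euler("xyz",s["eef_rot"],degrees=True).as_matrix(); print(R.round(3),s["joints"].round(1),s["tcp_pos"])
E
python3 b.py .5188 -.1103
```

```text
time_s: 27.45
tcp_pos: [0.5033, -0.0456, 0.0847]
eef_rot: [132.0, 8.0, 13.0]
contact_force: [0.5, 0.8, -0.0]
gripper_width: 0.0007
gripper_force: 0.0
[[ 0.965  0.251  0.077]
 [ 0.223 -0.628 -0.745]
 [-0.139  0.736 -0.662]] [ 38.6  26.  -51.1  49.2 -56.3  23.8] [ 0.50331138 -0.04557557  0.0846928 ]
[ 0.5189 -0.1097] 2020 [ 0.5035 -0.0454  0.0848] [ 38.6  26.  -51.   49.2 -56.3  23.8]
lat 0.0004975949194968685 ahead 0.06542644688787251 to pan lat -0.0007491385925733266 along 0.07984105810822328
```

```bash
python3 -m pendant '[[[0,0.13,0.15,0,0,0,-1],[0,0.13,0.15,0,0,0,-1],[0,0.17,0.19,0,0,0,-1],[-0.01,0.17,0.19,0,0,0,-1],[-0.01,0.17,0.19,0,0,0,-1],[-0.01,0.17,0.19,0,0,0,-1],[-0.01,0.17,0.19,0,0,0,-1],[0,0.13,0.15,0,0,0,-1]]]' 
python3 -m pendant '[[[0,0.13,0.15,0,0,0,-1],[0,0.13,0.15,0,0,0,-1],[0,0.13,0.15,0,0,0,-1],[0,0.13,0.15,0,0,0,-1],[0,0.1,0.11,0,0,0,-1],[0,0.07,0.07,0,0,0,-1],[0,0,0,0,0,0,-1],[0,0,0,0,0,0,-1]]]' 
python3 b.py .531 -.167
```

```text
time_s: 28.35
tcp_pos: [0.5131, -0.0806, 0.0854]
eef_rot: [132.0, 7.8, 13.2]
contact_force: [-1.9, 7.5, 5.7]
gripper_width: 0.0005
gripper_force: 4.1
time_s: 29.15
tcp_pos: [0.516, -0.1021, 0.0842]
eef_rot: [132.0, 8.0, 13.0]
contact_force: [-0.7, 2.8, -0.5]
gripper_width: 0.0003
gripper_force: 1.5
[ 0.5298 -0.1628] 2180 [ 0.516  -0.102   0.0841] [ 29.8  25.2 -53.7  58.  -53.8  23.4]
lat -0.00027162734715859504 ahead 0.061705374493407524 to pan lat 0.0005989715909005827 along 0.02614933248855187
```

```bash
python3 -m pendant '[[[0,0.1,0.11,0,0,0,-1],[0,0.1,0.11,0,0,0,-1],[0,0.1,0.11,0,0,0,-1],[0,0.1,0.11,0,0,0,-1],[0,0.1,0.11,0,0,0,-1],[0,0.1,0.11,0,0,0,-1],[0,0.1,0.11,0,0,0,-1],[0,0,0,0,0,0,-1]]]' 
python3 b.py .535 -.183
python3 - <<'E'
from a import *
b,n=vessel("scene",.04,.535,-.183,.05,.165)
q=np.load("deck.npy"); g=minimize(lambda p:cost(p,("scene",)),q,method="Nelder-Mead").x; pc=place(g,np.array([[.01,-.12,.03]]))[0]; print(g,pc,b)
it=[(place(g),(0,0,255)),(circ(.04,*b,.028),(0,255,0)),(circ(.0195,*b,.028+.186),(0,255,0)),(circ(.04,*b,.028+.14),(0,255,0))]
draw("scene",it,(300,180,480,320),4.4,"pics/o5.png")
E
```

```text
time_s: 30.05
tcp_pos: [0.5207, -0.1228, 0.0844]
eef_rot: [132.0, 8.0, 13.0]
contact_force: [-1.0, 2.8, -1.0]
gripper_width: 0.0006
gripper_force: 1.7
[ 0.5344 -0.1836] 2218 [ 0.5207 -0.1225  0.0843] [ 26.4  24.9 -54.3  61.4 -53.   23.3]
lat -0.00038092448975344536 ahead 0.062046144722497 to pan lat 0.0007908332924884766 along 0.0050154382629069875
[ 0.5137 -0.0706  0.0963] [ 0.5352 -0.1891  0.03  ] [ 0.5345 -0.1832]
```

View pics/o5.png

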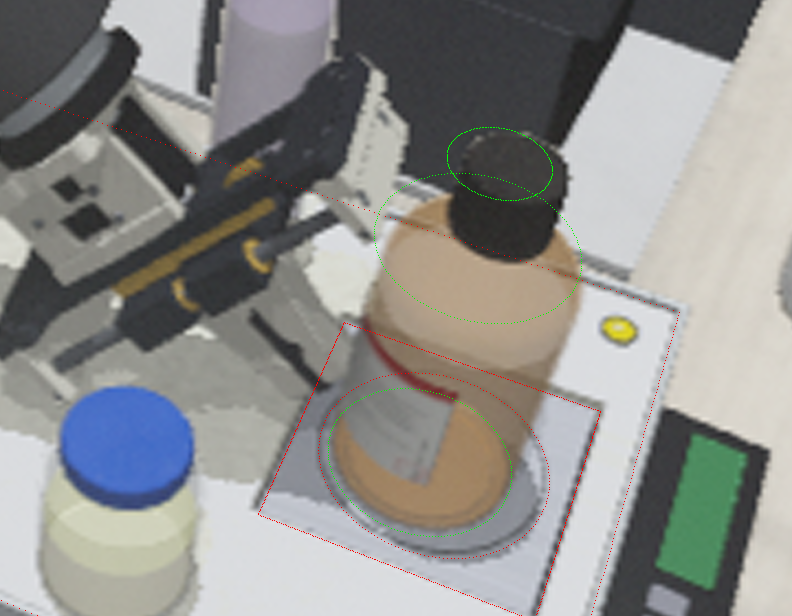

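The ring (red) is centred at crop (434,465) and the bottle's base (green) at (421,461), so about 5.5 mm more push is needed.

```bash
python3 -m pendant '[[[0,0.04,0.05,0,0,0,-1],[0,0.05,0.05,0,0,0,-1],[0,0.05,0.05,0,0,0,-1],[0,0.05,0.05,0,0,0,-1],[0,0,0,0,0,0,-1],[0,0,0,0,0,0,-1],[0,0,0,0,0,0,-1],[0,0,0,0,0,0,-1]]]' 
python3 b.py .536 -.188; python3 b.py .536 -.188 | tail -1
```

```text
time_s: 31.05
tcp_pos: [0.522, -0.1277, 0.0845]
eef_rot: [132.0, 8.0, 13.0]
contact_force: [0.1, 3.7, -0.0]
gripper_width: 0.0004
gripper_force: 1.8
[ 0.5358 -0.1885] 2221 [ 0.5221 -0.1276  0.0845] [ 25.5  24.9 -54.5  62.3 -52.8  23.4]
lat -0.0003208236100794239 ahead 0.061792655076584296 to pan lat 0.0005066660551430538 along 1.6648284677528208e-05
lat -0.00034443678996261127 ahead 0.061772620698464085 to pan lat 0.000508586258707647 along 5.0311662171303067e-05
```

```bash
python3 -m pendant '[[[0,-0.07,-0.07,0,0,0,-1],[0,-0.13,-0.15,0,0,0,-1],[0,-0.2,-0.22,0,0,0,-1],[0,-0.2,-0.22,0,0,0,-1],[0,-0.2,-0.22,0,0,0,-1],[0,-0.2,-0.22,0,0,0,-1],[0,0,0,0,0,0,-1],[-0.07,0.37,-0.33,0,0,0,-1]]]' 
python3 -m pendant '[[[-0.14,0.74,-0.66,0,0,0,-1],[-0.14,0.74,-0.66,0,0,0,-1],[-0.14,0.74,-0.66,0,0,0,-1],[-0.14,0.74,-0.66,0,0,0,-1],[-0.14,0.74,-0.66,0,0,0,-1],[-0.14,0.74,-0.66,0,0,0,-1],[-0.14,0.74,-0.66,0,0,0,-1],[-0.14,0.74,-0.66,0,0,0,-1]]]' 
python3 -m pendant '[[[-0.14,0.74,-0.66,0,0,0,-1],[0,0,0,0,0,0,-1],[0,0,0,0,0,0,-1],[0,0,0,0,0,0,-1],[0,0,0,0,0,0,-1],[0,0,0,0,0,0,-1],[0,0,0,0,0,0,-1],[0,0,0,0,0,0,-1]]]' 
python3 b.py .536 -.188
python3 - <<'E'
from a import *
print(vessel("scene",.025,.6235,-.056,.05,.17),vessel("scene",.033,.4146,-.0928,.045,.09))
i=cv2.resize(C["scene"]["frame"][100:360,120:480],None,fx=2,fy=2); cv2.imwrite("pics/end.png",i)
E
```

```text
time_s: 32.05
tcp_pos: [0.5149, -0.0988, 0.094]
eef_rot: [132.0, 8.1, 13.0]
contact_force: [0.1, 0.1, -0.0]
gripper_width: 0.0003
gripper_force: 0.0
time_s: 32.85
tcp_pos: [0.5149, -0.0998, 0.256]
eef_rot: [132.0, 8.0, 13.0]
contact_force: [0.3, 0.6, -0.5]
gripper_width: 0.0005
gripper_force: 0.0
time_s: 33.65
tcp_pos: [0.5154, -0.0996, 0.2744]
eef_rot: [132.0, 8.0, 13.0]
contact_force: [0.2, -0.1, 0.8]
gripper_width: 0.0005
gripper_force: 0.0
[ 0.5354 -0.1856] 2077 [ 0.5155 -0.0995  0.2745] [ 34.4  10.  -41.5  43.6 -72.8  45.6]
lat 2.6580092337385344e-05 ahead 0.08749565697210868 to pan lat 0.0002495084844910865 along 0.002875564200584369
(array([ 0.6237, -0.0561]), 1003) (array([ 0.4145, -0.0928]), 514)
```

View pics/end.png

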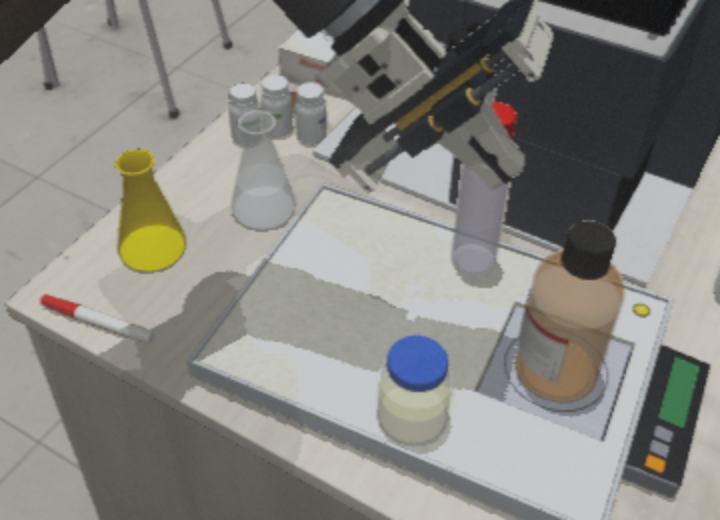

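Amber stands in the ring at crop (562,372), the clear flask stands upright at (262,190), and purple and jar have not moved. With the hand away, the fit puts the bottle about 3 mm short, so I'll check whether that is real.

```bash
python3 - <<'E'
from a import *
from scipy.optimize import least_squares
for n in("scene","top"):
    w=world(C[n]).reshape(-1,3)
    for z0,z1,R in((.04,.07,.04),(.07,.1,.04),(.1,.13,.04),(.13,.16,.04),(.185,.212,.0195)):
        p=w[(w[:,2]>z0)&(w[:,2]<z1)&(np.hypot(w[:,0]-.5355,w[:,1]+.187)<R+.012)][:,:2]
        if len(p)<30: continue
        f=lambda c:np.hypot(p[:,0]-c[0],p[:,1]-c[1])-R
        o=least_squares(f,[.536,-.187],loss="soft_l1",f_scale=.001); print(n,z0,len(p),o.x,np.median(abs(f(o.x))))
# base outline and ring, distance to image edges (scene)
D1=D["scene"]
def cc(q,R,z,half): 
    P=circ(R,*q,z); uv=proj(C["scene"],P); k=uv[:,1]>np.percentile(uv[:,1],55) if half else slice(None)
    return np.minimum(map_coordinates(D1,uv[k][:,::-1].T,order=1),5).mean()
for R,z,h in((.05,.027,True),(.04,.027,True)):
    o=min(((cc((x,y),R,z,h),x,y) for x in np.arange(.526,.546,.001) for y in np.arange(-.2,-.175,.001))); print(R,np.round(o,4))
q=np.load("deck.npy"); g=minimize(lambda p:cost(p,("scene",)),q,method="Nelder-Mead").x; print(place(g,np.array([[.01,-.12,.03]]))[0])
E
```

```text
scene 0.04 400 [ 0.5353 -0.1858] 0.0005123816690921559
scene 0.07 457 [ 0.5347 -0.1853] 0.00047705290671316847
scene 0.1 513 [ 0.5347 -0.1855] 0.0005537571111030801
scene 0.13 631 [ 0.5359 -0.186 ] 0.0006412485756196948
scene 0.185 295 [ 0.535  -0.1862] 0.0005906771185292918
top 0.04 33 [ 0.5341 -0.1903] 0.0004936197636138534
top 0.07 46 [ 0.5341 -0.1888] 0.00017221062337438933
top 0.1 57 [ 0.5345 -0.1888] 0.0005909459551506901
top 0.13 136 [ 0.5363 -0.1881] 0.0010008211867533895
top 0.185 140 [ 0.5352 -0.1897] 0.003655176037578301
0.05 [ 0.4869  0.538  -0.187 ]
0.04 [ 0.2985  0.538  -0.186 ]
[ 0.5352 -0.1891  0.03  ]
```

The bottle is upright. Its base outline and the ring, fitted in the same image, agree to about 1 mm, and the depth-based estimate differs by at most 3 mm. I'm handing the job in.

```bash
python3 -c "
from plant import r; print(r.close_job())"
```

```text
the job is handed in; nothing more can be done
None
```

The job is handed in at about 34 s: the clear flask stands upright on the worktop left of the deck, the amber bottle stands released on the pan within about 1–3 mm of the ring's centre, and the purple bottle and jar have not moved.

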